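# Snap the in-line filter cartridge into its spring clips and couple it to the port

## Robot

A 6-joint arm with a two-finger parallel gripper is mounted at the origin on a cart in front of the work surface, level with it; the furniture and walls round the work are solid. World frame = base frame: x ahead of the robot, y to its left, z up, the work surface at z = 0. Lengths are in mm, angles in rad, forces in N, time in s.
With the tool pointing down it reaches from about 250 to 775 mm from the base axis. Payload 4 kg.
Tool frame: the origin (TCP) lies at the centre of the arm's flange, where the gripper is bolted on; the fingertips stand 173 mm ahead of it and the grasp point (between the pads) lies 155 mm ahead of it; z points along the fingers, y is the direction in which the jaws open and shut (so a half turn about z gives the same grasp; the last joint's range is limited). The gripper opens to 85 mm and grips with 20 to 120 N. Pads are 22 mm wide; open, the fingers measure 114 mm over their backs; the gripper's body (76 mm by 85 mm) begins 54 mm behind the grasp point. The pads swing forward as they close: fully open they stand 13 mm farther back than shut.
Start: joints at [1.153, 0.087, 1.371, -0, 1.684, -0.103], TCP at [170.297, 522.971, 404.741] pointing down, gripper open.
Joint ranges: [-3.1, 3.1], [-0.76, 2.03], [0.27, 2.55], [-1.08, 4.22], [0.17, 2.65], [-2.57, 2.57]. Speed limits (rad/s): [2.79, 2.79, 3.14, 3.14, 3.14, 3.14].

## Interface

Orientations are given as a rotation vector (axis times angle).
In Python, from workcell import get_obs, get_image, camera_params, job_done gives the robot as it stands.
- The arm moves only by the shell command python3 -m inch 'ROWS' [OPENING] [FORCE]. ROWS is JSON, a list of rows, each a list of 4 numbers: the shift along the tool's x, y, z in units of 250 mm (1.0 is 250 mm), then the turn about the tool's z in units of 1.5 rad (1.0 is 1.5 rad). In form: [[tx, ty, tz, twist], ...]. A call has 1 to 10 rows; each row shifts and turns the commanded pose from where the row before left it, along the tool's axes as they then stand; what a row does not reach is not made up. A row lasts 1/12 s, in which the tool goes at most 41.7 mm and 7.16 degrees, less where a joint would pass 70% of its speed; a pose out of reach is approached as far as the arm can. A call with a number of a shift or a turn outside -1 to 1 is refused whole. A call with a gripper value outside its range is refused whole. OPENING is the opening, from 0 (shut) to 1 (fully open), set as the call begins (- or left out, the last holds). The fingers move at their own pace and stop on an object; FORCE is the grip in N (left out, the last holds). Time passes only in rows, so rows that do not move let the fingers close. It gives the time, the measured TCP pose, the force and the opening at its end, in the units of the state.
- get_obs(): the state, without advancing time (a new reading comes with each control period).
- get_image(name): name is "scene" or "top" or "wrist"; returns (picture, depth): 480x640x3 uint8, red, green, blue; 480x640 float32, mm along the optical axis (not along the pixel's ray), 0 where there is no reading.
- camera_params(name): a dict with "camera_matrix" (3x3 intrinsics, pixels), "k1" (the pictures are not rectified: a ray, as slopes to the right and down, at radius r is drawn at 1 + k1 r^2 times it, then the intrinsics apply), "eye" and "rotation" of the camera in the world. Camera axes: x right, y down, z forward; pixel columns grow to the right and rows downward; lengths in mm; the calibration is good to about 2 mm. A picture is of the moment at which its call begins: read the wrist's pose just before it. camera_params takes no time and is no camera call; for the wrist camera it gives the pose at the moment of the call.
- job_done(): hands the job in, once; it reports no verdict.
The state is a dict: "t": time; "joint_positions": joint angles; "joint_velocities": joint speeds; "tau": joint torques, N m; "tool_pos": TCP position; "ee_rot": TCP orientation; "force": force on the tool from outside, world axes, zero at the start; "torque": the same for the moment, N m; "gripper_width": finger opening in mm.
Only numpy, scipy, OpenCV 4.12 (cv2) and the standard library are available. Lean on these libraries where they do the work, as an engineer would, in place of code of your own. Each camera call takes 0.05 s, during which the arm holds its last target.

## Task

Take the filter cartridge from its parking cradle and snap it sideways, straight down, into both spring clips of the holder, with its nose pointing at the port but not yet touching it. Then slide it lengthwise through the clips until its nose has pushed the port's sprung poppet in, stopping as soon as you feel it go home, and let go so that it stays there. Press gently: the clips need about 12 N, and the port must not be pushed with more than 20 N; leave the other things on the bench alone.

Things in the scene. Friction and masses are not known exactly. Their poses are not given: they have to be found in the camera images.
- cartridge: Loose in-line filter, 100 g: aluminium barrel 20 mm in diameter, 160 mm long, a ribbed grey cap 26 mm wide, 10 mm long on each end, and a steel nose 10 mm in diameter, 18 mm long at the +y end; the tail end is flat, at y = -92 mm. Origin on the axis at mid-barrel, y along the axis to the nose; it may be rolled about y. It starts level in the cradle; grip the bare barrel near its middle.
- nose (a point): Tip of the cartridge's nose, on its axis, 108 mm from the cartridge's origin.
- cradle: White parking cradle, fixed: base 60 x 130 mm, 8 mm thick, with two V-notch supports 16 mm wide at y = -47 and +47 mm, 45 mm high. Origin at the centre of its underside. The cartridge lies in it with its axis 40 mm above the bench, nose to the cradle's +y, up to 8 mm off centre lengthwise; lift it straight up. Between the supports the fingers have room down to the base.
- holder: Grey holder, fixed to the bench: base plate 75 x 270 mm (y -85 to +185 mm), 8 mm thick, with two upward-open steel C-clips 12 mm wide at y = -50 and +50 mm on feet 36 x 20 mm, and the port on rails at the +y end, up to 58 mm high. Origin on its underside midway between the clips, z up, y along the axis of a seated cartridge towards the port. Between the clip feet 80 mm are free for the fingers.
- seat (a point): Midway between the clips, on the axis of a seated barrel, 45 mm above the bench (axes as the holder's). Coming straight down, the barrel meets the sprung jaws with its axis about 16 mm above this point and is past them at about 3 mm; both clips together take about 12 N (8 to 18 N). Then it lands on rigid saddles: stop, under 30 N. The jaws take a barrel up to 3 mm off sideways.
- snap_place (a point): On the same axis, 17 mm behind the seat point (away from the port): a cartridge snapped in with its origin here (5 mm either way) is clear of the port and of the caps. Seated, it slides lengthwise with its origin 24 mm either side of the seat point, where a cap meets a clip; sliding takes about 7 N (4 to 11 N).
- poppet (a joint): Sprung steel disc, 17 mm wide, on the port's face at the height of the seated axis: 0 = out, 0.004 m = fully in, on a rigid stop. The spring takes only about 1 N, less than the clips' grip, so a cartridge that is let go stays. It counts as in from 0.002 m; push to the stop.
- petri_dish: Bystander: clear dish, 62 mm across, 15 mm high, loose. Origin at the centre of its underside.
- buffer_bottle: Bystander: small white bottle with a screw cap, 43 mm across, 96 mm high, loose. Origin at the centre of its underside.
- tape_roll: Bystander: roll of tape, 98 mm across, 25 mm high, loose. Origin at the centre of its underside.
- sample_vial: Bystander: small vial, 17 mm across, 46 mm high, standing loose. Origin at the centre of its underside.
- bench_timer: Bystander: small timer, 64 x 64 x 20 mm, loose. Origin at the centre of its underside.
- pen: Bystander: slim pen 145 mm long, lying loose. Origin at its middle, on its underside.
- port: Port assembly on the holder (origin and axes as the holder's): rails with an aluminium carriage that carries the sprung poppet. The carriage is clamped firmly at a place along the rails that varies and is not listed: the nose first meets the poppet with the cartridge's origin 9 mm before to 13 mm past the seat point. Find it by feel; push it with less than 20 N beyond what sliding takes.

How it is judged (in metres and radians):
On the way:
1. the cartridge is snapped down into both clips, its nose towards the port, the poppet still out (pushed in less than 1 mm) (z of cartridge in the frame of holder between 0.042 and 0.0475 m and x of cartridge in the frame of holder between -0.0025 and 0.0025 m and angle between the y axis of cartridge and the y axis of holder, either way round below 0.05 rad and y of nose in the frame of holder above 0.07 m and value of joint poppet below 0.001 m), for 0.2 s.
At the end, for the whole second after the job is handed in: The cartridge lies at rest in both clips (axis within 2.5 mm sideways and -3 to +2.5 mm in height of the seated place, within 0.05 rad of the holder's axis), nose towards the port, and its nose holds the poppet at least 2 mm in (of 4 mm) (z of cartridge in the frame of holder between 0.042 and 0.0475 m and x of cartridge in the frame of holder between -0.0025 and 0.0025 m and angle between the y axis of cartridge and the y axis of holder, either way round below 0.05 rad and y of nose in the frame of holder above 0.09 m and value of joint poppet above 0.002 m and linear speed of cartridge below 0.01 m/s); the robot touches nothing.
It fails at once if the cartridge is pressed too hard: all contact forces between it and the holder with its clips and port, the clips' own squeeze of about 15 N included, pass 55 N (contact force between cartridge and holder above 55 N).
It fails at once if the port is pushed with more than 20 N by the cartridge (contact force between cartridge and port above 20 N).
It fails at once if the fingers or the arm press on the holder with more than 20 N (contact force between any of the fingers, the arm and holder above 20 N).
It fails at once if a bystander is moved more than 20 mm (distance of any of petri_dish, buffer_bottle, tape_roll, sample_vial, bench_timer, pen from where it was at the start of the episode above 0.02 m).
It also fails if it takes over 69 s, if anything falls off the work surface, if the arm or the gripper's body presses on something with over 40 N, if the wrist force passes 120 N, or if a joint passes its speed limit or range.

## Working session

There is one attempt and no reset: what is moved stays moved. The work goes in short steps, Python scripts to look and compute and a shell command to move; the robot and the scene stay as the last step left them, time stands still between calls to the robot, and variables do not carry over. Pictures are saved under pics/ and viewed, and the job is handed in when it is done.

```bash
ls; mkdir -p pics
python3 - <<'E'
from workcell import *
import cv2,numpy as np
o=get_obs();print(o)
for n in ["scene","top","wrist"]:
    p,d=get_image(n);cv2.imwrite(f"pics/{n}0.png",p[:,:,::-1]);np.save(f"pics/{n}0_d.npy",d)
    c=camera_params(n);print(n,c)
E
```

```text
pics
{'t': 0.0, 'joint_positions': array([ 1.15289883e+00,  8.79900607e-02,  1.37226962e+00, -1.54517428e-05,
        1.68366894e+00, -1.03088706e-01]), 'joint_velocities': array([ 0.0001566 , -0.00067303, -0.00216365, -0.00062905, -0.00022822,
       -0.00016645]), 'tau': array([-3.26341024e-05, -3.51861835e+01, -3.13271749e+01, -1.72295627e-04,
        1.07358594e-02,  5.59743398e-06]), 'tool_pos': array([170.25143125, 522.86148053, 403.51174835]), 'ee_rot': array([-0.49237143, -3.10217271,  0.00355108]), 'force': array([ 1.21317303, -0.18008475, -0.61253295]), 'torque': array([-0.01661057, -0.00707475, -0.0194345 ]), 'gripper_width': 85.23641208886396}
scene {'camera_matrix': array([[459.77209474,   0.        , 316.50221508],
       [  0.        , 459.77209474, 237.54698897],
       [  0.        ,   0.        ,   1.        ]]), 'k1': -0.06116073829908374, 'eye': array([-109.73721562, -814.43720739,  601.38306508]), 'rotation': array([-1.95332192,  0.64147767, -0.38461481])}
top {'camera_matrix': array([[570.81769412,   0.        , 315.94439961],
       [  0.        , 570.81769412, 241.38481075],
       [  0.        ,   0.        ,   1.        ]]), 'k1': 0.05293637520372835, 'eye': array([ 410.35919694,   93.63636364, 1603.33646474]), 'rotation': array([-2.20085384,  2.17121351, -0.09176535])}
wrist {'camera_matrix': array([[380.74376188,   0.        , 314.02459195],
       [  0.        , 380.74376188, 245.36013082],
       [  0.        ,   0.        ,   1.        ]]), 'k1': -0.06009011992315804, 'eye': array([ 90.59574793, 549.57026147, 372.57208951]), 'rotation': array([2.31180294, 1.67795176, 0.28129612])}
```

View pics/scene0.png

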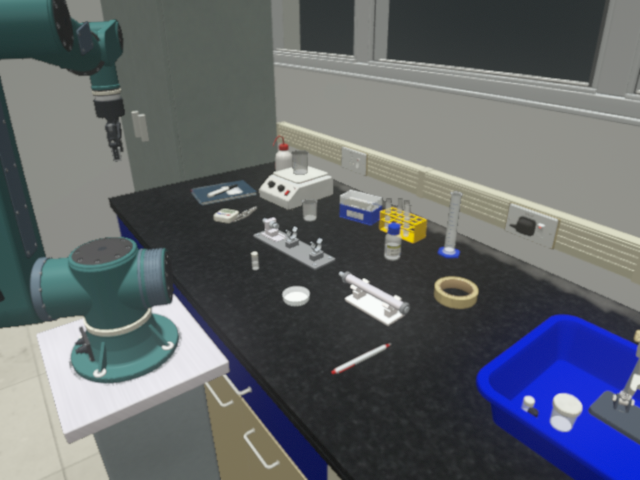

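View pics/top0.png

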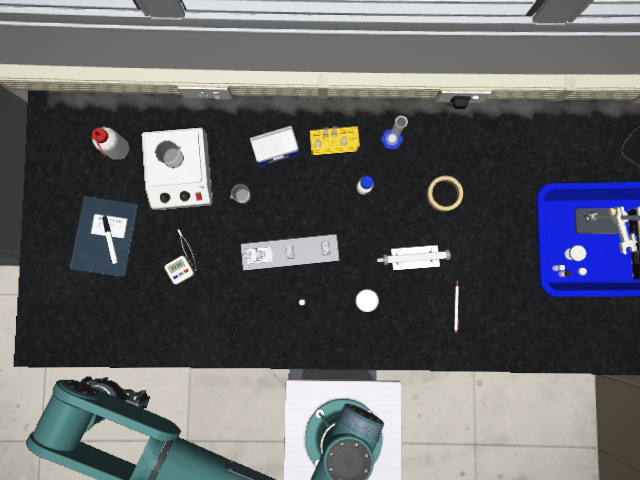

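View pics/wrist0.png

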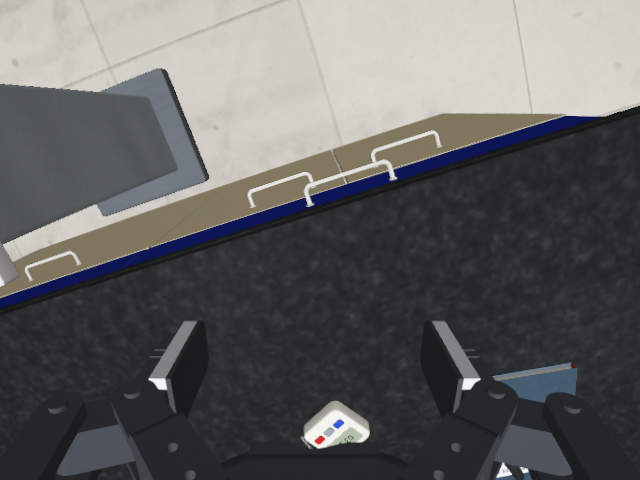

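The top view shows the holder at about (290,252) with its port to the left (+y), and the cradle with the cartridge at about (415,257) with the nose left at (380,260). The bystanders are off to the sides. Next I'll write a ray-casting helper and get coarse poses.

```bash
cat > h.py <<'E'
import numpy as np,cv2
from scipy.spatial.transform import Rotation as R
from workcell import *
def rays(c,uv):
    K=c["camera_matrix"];uv=np.atleast_2d(uv).astype(float)
    d=np.stack([(uv[:,0]-K[0,2])/K[0,0],(uv[:,1]-K[1,2])/K[1,1]],1)
    s=d.copy()
    for _ in range(20): s=d/(1+c["k1"]*(s**2).sum(1,keepdims=True))
    return R.from_rotvec(c["rotation"]).apply(np.c_[s,np.ones(len(s))])
def plane(c,uv,z):
    r=rays(c,uv);return c["eye"]+r*((z-c["eye"][2])/r[:,2])[:,None]
def proj(c,P):
    q=R.from_rotvec(c["rotation"]).inv().apply(np.atleast_2d(P)-c["eye"])
    s=q[:,:2]/q[:,2:];s=s*(1+c["k1"]*(s**2).sum(1,keepdims=True))
    K=c["camera_matrix"];return s*K[0,0]+K[:2,2]
def cloud(c,d):
    h,w=d.shape;u,v=np.meshgrid(np.arange(w),np.arange(h))
    r=R.from_rotvec(c["rotation"])
    uv=np.c_[u.ravel(),v.ravel()]
    P=c["eye"]+rays(c,uv)*d.ravel()[:,None]
    return P.reshape(h,w,3)
E
python3 - <<'E'
from h import *
c=camera_params("top");d=np.load("pics/top0_d.npy")
P=cloud(c,d);print("bench z",np.median(P[300:340,200:280,2]))
o=cv2.imread("pics/top0.png")
big=cv2.resize(o[215:345,220:480],None,fx=3,fy=3,interpolation=cv2.INTER_NEAREST);cv2.imwrite("pics/topz.png",big)
for n,uv,z in [("holder corners",[(241,243),(338,236),(339,262),(243,270)],8),("cart tips",[(379,261),(450,254)],40),("cradle base",[(392,248),(438,246),(440,268),(393,270)],8),("vial",[(302,302)],46),("dish",[(367,301)],15),("bottle",[(366,185)],96),("pen",[(457,282),(457,331)],5),("timer",[(180,270)],20)]:
    print(n,plane(c,uv,z).round(0).tolist())
E
```

```text
bench z 1.1521610186994167
holder corners [[525.0, 292.0, 8.0], [549.0, 21.0, 8.0], [476.0, 17.0, 8.0], [450.0, 285.0, 8.0]]
cart tips [[479.0, -91.0, 40.0], [500.0, -285.0, 40.0]]
cradle base [[517.0, -131.0, 8.0], [524.0, -259.0, 8.0], [463.0, -265.0, 8.0], [455.0, -134.0, 8.0]]
vial [[364.0, 118.0, 46.0]]
dish [[368.0, -61.0, 15.0]]
bottle [[678.0, -49.0, 96.0]]
pen [[425.0, -313.0, 5.0], [289.0, -311.0, 5.0]]
timer [[447.0, 456.0, 20.0]]
```

View pics/topz.png

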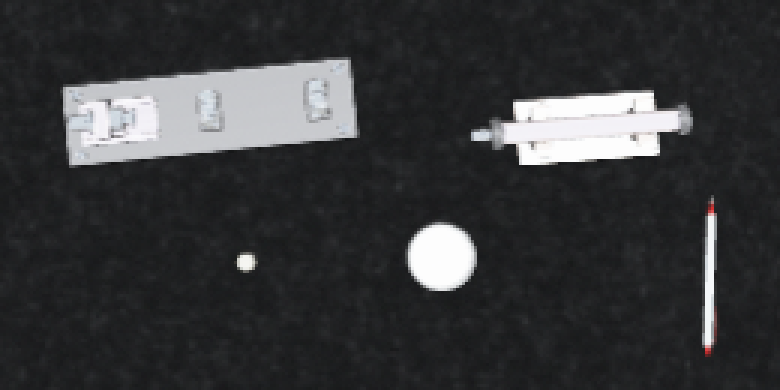

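```bash
cat >> h.py <<'E'
def go(target,yaw_y=None,o=None):
    """print tool-frame delta to target TCP; yaw_y: wanted angle of tool y axis in world (mod pi)"""
    o=o or get_obs();M=R.from_rotvec(o["ee_rot"]).as_matrix()
    d=M.T@(np.array(target,float)-o["tool_pos"])
    print("pos",o["tool_pos"].round(1),"delta mm",(d).round(2),"units",(d/250).round(4))
    a=np.arctan2(M[1,1],M[0,1])
    if yaw_y is not None:
        e=(yaw_y-a+np.pi/2)%np.pi-np.pi/2
        print("toolx",M[:,0].round(3),"tooly",M[:,1].round(3),"twist units (about tool z, down)",round(-e/1.5,4),"j6",o["joint_positions"][5])
    return d
E
python3 - <<'E'
from h import *
go([490,-196,400],np.deg2rad(6))
c=camera_params("wrist");o=get_obs();M=R.from_rotvec(o["ee_rot"]).as_matrix()
print("cam in tool",M.T@(c["eye"]-o["tool_pos"]),"\n",M.T@R.from_rotvec(c["rotation"]).as_matrix())
go([504,30,400],np.deg2rad(6))
E
```

```text
pos [170.3 522.9 403.8] delta mm [-526.63 -584.56    4.7 ] units [-2.1065 -2.3382  0.0188]
toolx [-0.951  0.31   0.   ] tooly [ 0.31   0.951 -0.002] twist units (about tool z, down) 0.7675 j6 -0.10306781976851563
cam in tool [83.99838489  0.74687664 31.2010996 ] 
 [[-5.65696360e-04 -9.44527006e-01 -3.28433274e-01]
 [ 9.99999829e-01 -5.83546131e-04 -4.42134964e-05]
 [-1.49895125e-04 -3.28433242e-01  9.44527174e-01]]
pos [170.3 522.9 403.8] delta mm [-469.96 -365.33    4.32] units [-1.8799 -1.4613  0.0173]
toolx [-0.951  0.31   0.   ] tooly [ 0.31   0.951 -0.002] twist units (about tool z, down) 0.7675 j6 -0.10306781976851563
```

```bash
python3 -m inch '[[-0.14,-0.071,0,0],[-0.14,-0.071,0,0],[-0.14,-0.071,0,0],[-0.14,-0.071,0,0],[-0.14,-0.071,0,0],[-0.14,-0.071,0,0],[-0.14,-0.071,0,0],[-0.14,-0.071,0,0],[-0.14,-0.071,0,0],[-0.14,-0.071,0,0]]' 1
python3 -m inch '[[-0.14,-0.071,0,0],[-0.14,-0.071,0,0],[0,0,0,0.08],[0,0,0,0.08],[0,0,0,0.08],[0,0,0,0.08],[0,0,0,0.08],[0,0,0,0.08],[0,0,0,0.08],[0,0,0,0.08]]'
python3 -m inch '[[0,0,0,0.08],[0,0,0,0.0475],[0,0,0,0],[0,0,0,0]]'
python3 - <<'E'
from h import *
go([504,190,400],np.deg2rad(6))
c=camera_params("wrist");p,d=get_image("wrist");cv2.imwrite("pics/w1.png",p[:,:,::-1]);np.savez("pics/w1.npz",d=d,**c)
E
```

```text
t: 0.98
tool_pos: [449.0, 244.1, 404.5]
ee_rot: [-0.493, -3.102, -0.0]
force: [0.1, 0.0, 0.0]
gripper_width: 85.4
t: 1.82
tool_pos: [503.7, 190.3, 404.2]
ee_rot: [-1.877, -2.519, 0.001]
force: [-0.6, -0.3, 0.1]
gripper_width: 85.1
t: 2.15
tool_pos: [503.7, 190.4, 404.3]
ee_rot: [-2.099, -2.336, 0.001]
force: [-0.4, 0.5, -0.5]
gripper_width: 85.2
pos [503.7 190.4 404.3] delta mm [-0.43  0.28  4.3 ] units [-0.0017  0.0011  0.0172]
toolx [-0.107  0.994 -0.   ] tooly [ 0.994  0.107 -0.001] twist units (about tool z, down) 0.0013 j6 0.14936598034072687
```

View pics/w1.png

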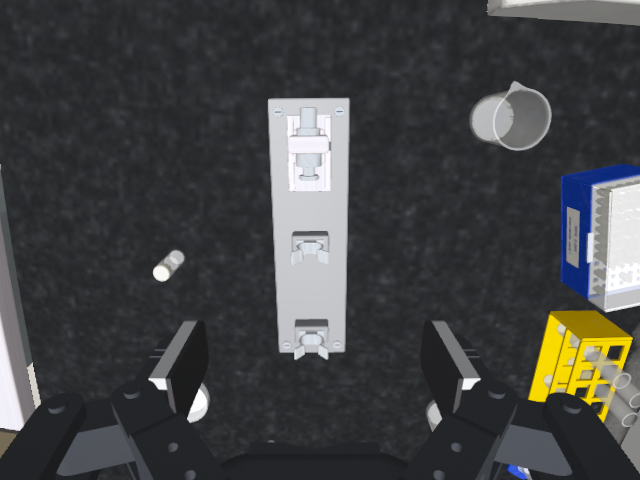

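The wrist view shows the holder centred at x≈310, with plate corners near (268,98), (350,98), (345,352) and (279,352), the port at the top, and clips at v≈248 and v≈340. I'll measure it next.

```bash
cat > meas.py <<'E'
from h import *
def holder(tag,win):
    im=cv2.imread(f"pics/{tag}.png");c=dict(np.load(f"pics/{tag}.npz"));
    u0,u1,v0,v1=win
    g=cv2.cvtColor(im,cv2.COLOR_BGR2GRAY);m=np.zeros_like(g);m[v0:v1,u0:u1]=(g[v0:v1,u0:u1]>95)*255
    m=cv2.morphologyEx(m,cv2.MORPH_CLOSE,np.ones((3,3)))
    n,l,s,_=cv2.connectedComponentsWithStats(m);i=1+np.argmax(s[1:,4]);m=(l==i)
    print("bbox",s[i])
    L=[];Rr=[]
    for v in range(s[i,1]+8,s[i,1]+s[i,3]-12):
        us=np.where(m[v])[0];
        if len(us): L.append((us[0]-.5,v));Rr.append((us[-1]+.5,v))
    def fit(a):
        P=plane(c,a,8)[:,:2];k=np.ones(len(P),bool)
        for _ in range(4):
            vx,vy,x,y=cv2.fitLine(P[k].astype(np.float32),cv2.DIST_HUBER,0,.1,.01).ravel()
            if vy<0:vx,vy=-vx,-vy
            r=(P-[x,y])@[-vy,vx];k=abs(r)<1.0
        return np.array([x,y]),np.array([vx,vy]),r[k].std()
    a=fit(L);b=fit(Rr);print("L",a,"R",b)
    y=a[1]+b[1];y/=np.linalg.norm(y);xax=np.array([y[1],-y[0]])
    print("width",(b[0]-a[0])@xax,"yaw deg",np.degrees(np.arctan2(-y[0],y[1])))
    cx=(a[0]@xax+b[0]@xax)/2
    # ends
    T=[];B=[]
    for u in range(s[i,0]+15,s[i,0]+s[i,2]-15):
        vs=np.where(m[:,u])[0]; T.append((u,vs[0]-.5));B.append((u,vs[-1]+.5))
    tp=np.median(plane(c,T,8)[:,:2]@y);bt=np.sort(plane(c,B,8)[:,:2]@y)
    print("top y",tp,"bottom y median",np.median(bt),bt[[0,-1]])
    return cx,xax,y,tp,c
if __name__=="__main__":
    cx,xax,y,tp,c=holder("w1",(230,400,80,358))
    org=cx*xax+(tp-185)*y;print("origin from top end",org)
    P=cloud(c,c["d"]);print("bench z",np.median(P[200:300,60:140,2]))
    p=P[90:365,240:400].reshape(-1,3);loc=np.c_[p[:,:2]@xax-cx,p[:,:2]@y-(tp-185),p[:,2]]
    for lo,hi in [(4,13),(20,35),(35,45),(45,51),(51,56),(56,62)]:
        k=(loc[:,2]>lo)&(loc[:,2]<hi)&(abs(loc[:,0])<60)
        q=loc[k];
        if len(q): 
            for nm,r in [("clip-",(-75,-30)),("clip+",(25,75)),("port",(75,190))]:
                kk=(q[:,1]>r[0])&(q[:,1]<r[1])
                if kk.sum():print(lo,nm,kk.sum(),"x",np.percentile(q[kk,0],[2,50,98]).round(1),"y",np.percentile(q[kk,1],[2,50,98]).round(1))
E
python3 meas.py
```

```text
bbox [  268    98    82   260 18923]
L (array([465.70413, 161.08263], dtype=float32), array([-0.11465286,  0.99340564], dtype=float32), np.float64(0.29253530039533254)) R (array([540.33295, 169.02292], dtype=float32), array([-0.11571115,  0.9932829 ], dtype=float32), np.float64(0.29557623384970616))
width 75.0467 yaw deg 6.614123
top y 230.59185395952204 bottom y median -39.055590089214164 [-45.76732149 -38.59508973]
origin from top end [509.97825243 105.03122712]
bench z -0.5792264787019121
4 clip- 1617 x [-35.9   1.   35.8] y [-74.2 -46.3 -30.5]
4 clip+ 2459 x [-35.8   1.1  36.7] y [26.1 57.7 74.4]
4 port 6918 x [-35.9   0.6  35.9] y [ 76.9 125.7 183.7]
20 clip- 511 x [-16.9   0.   16.8] y [-56.3 -44.5 -39.8]
20 clip+ 534 x [-17.2   0.2  17.5] y [44.4 55.6 60.1]
20 port 90 x [-13.7  11.5  19.3] y [129.4 141.7 157.3]
35 clip- 94 x [-11.   -1.   12.2] y [-53.7 -47.7 -43.8]
35 clip+ 115 x [-10.8   0.3  11.5] y [44.8 52.7 56.2]
35 port 19 x [-12.1   6.4  14.4] y [120.9 154.3 160.2]
45 clip- 22 x [-12.   -9.7  11.7] y [-48.8 -44.4 -42.8]
45 clip+ 11 x [-11.4 -10.4  12.2] y [54.2 55.8 56.2]
45 port 465 x [-10.4   0.5  10.7] y [118.6 159.7 175.3]
51 clip- 88 x [-10.7  -6.8  10.9] y [-55.1 -48.7 -43.5]
51 clip+ 120 x [-10.4   7.6  11.7] y [44.5 50.8 56.2]
51 port 681 x [-14.9   0.2  15. ] y [118.3 140.3 173.8]
56 clip- 129 x [-15.4   9.9  15.7] y [-55.  -48.5 -43.1]
56 clip+ 165 x [-15.4  -9.3  16.3] y [44.5 50.6 56. ]
56 port 623 x [-15.2   0.6  15.4] y [139.5 147.4 153.7]
```

```bash
python3 -m inch '[[-0.15,-0.0213,0,0],[-0.15,-0.0213,0,0],[-0.15,-0.0213,0,0],[-0.15,-0.0213,0,0],[-0.15,-0.0213,0,0],[-0.15,-0.0213,0,0],[-0.15,-0.0213,0,0],[-0.15,-0.0213,0,0],[-0.15,-0.0213,0,0],[0,0,0,0]]'
python3 -m inch '[[0,0,0,0],[0,0,0,0]]'
python3 - <<'E'
from h import *
go([492,-150,404],np.deg2rad(6))
c=camera_params("wrist");p,d=get_image("wrist");cv2.imwrite("pics/w2.png",p[:,:,::-1]);np.savez("pics/w2.npz",d=d,**c)
E
```

```text
t: 3.03
tool_pos: [490.7, -155.9, 404.2]
ee_rot: [2.109, 2.327, -0.005]
force: [0.9, 0.9, -0.4]
gripper_width: 85.4
t: 3.2
tool_pos: [491.3, -150.2, 404.5]
ee_rot: [-2.101, -2.334, -0.001]
force: [0.2, -0.3, 0.1]
gripper_width: 85.5
pos [ 491.3 -150.2  404.5] delta mm [0.11 0.7  0.53] units [0.0004 0.0028 0.0021]
toolx [-0.105  0.994  0.001] tooly [ 0.994  0.105 -0.   ] twist units (about tool z, down) 0.0002 j6 -0.5121944100309381
```

View pics/w2.png

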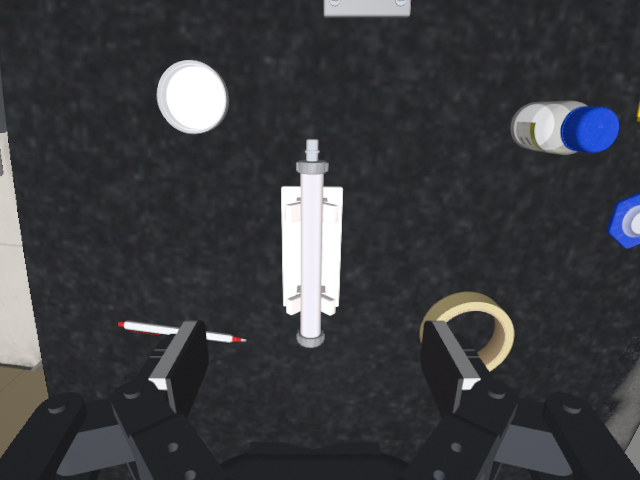

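The cartridge lies vertically in the wrist image: nose tip at (312,140), caps at v≈167 and v≈338. The white cradle sits beneath it, and the pen and tape roll are clear on either side.

```bash
cat > cart.py <<'E'
from h import *
def cart(tag,zlo=43,zhi=58,win=(270,360,120,380),zax=40):
    c=dict(np.load(f"pics/{tag}.npz"));d=c["d"];P=cloud(c,d)
    u0,u1,v0,v1=win
    p=P[v0:v1,u0:u1].reshape(-1,3)
    q=p[(p[:,2]>zlo)&(p[:,2]<zhi)]
    vx,vy,x,y=cv2.fitLine(q[:,:2].astype(np.float32),cv2.DIST_HUBER,0,.1,.01).ravel()
    if vy<0:vx,vy=-vx,-vy
    ax=np.array([vx,vy]);n=np.array([vy,-vx])
    a=np.degrees(np.arctan2(-vx,vy))
    s=q[:,:2]@ax;t=q[:,:2]@n
    print("n",len(q),"yaw",a,"lateral med",np.median(t))
    # extents using all points above 34 near axis
    k=(p[:,2]>zax-8)&(p[:,2]<zhi)&(abs(p[:,:2]@n-np.median(t))<14)
    al=p[k][:,:2]@ax;lt=p[k][:,:2]@n-np.median(t)
    print("axial extents (tail,nose)",np.percentile(al,[0,.3,99.7,100]).round(1),"barrel half widths",np.percentile(lt,[1,99]).round(1), "top z",np.percentile(p[k][:,2],[50,90,98]).round(1))
    for e in range(int(al.min()),int(al.max())+1,8):
        kk=(al>=e)&(al<e+8)
        if kk.sum()>5: w=lt[kk]; print(e,kk.sum(),np.percentile(w,[2,98]).round(1),p[k][kk][:,2].max().round(1))
    return ax,n,np.median(t),c
if __name__=="__main__":
    ax,n,t,c=cart("w2")
    # colour edge: nose tip & tail pixel on axis plane
    N=plane(c,[(312,139.5)],40)[0];print("nose px->",N,N[:2]@ax,N[:2]@n-t)
    print("n",n,"t",t,"ax",ax)
E
python3 cart.py
python3 - <<'E'
import cv2
o=cv2.imread("pics/w2.png");cv2.imwrite("pics/w2z.png",cv2.resize(o[125:360,250:370],None,fx=2.5*1,fy=2.5,interpolation=cv2.INTER_CUBIC))
E
```

```text
n 4176 yaw 5.4406047 lateral med 473.69032907591816
axial extents (tail,nose) [-329.4 -327.1 -131.5 -130.7] barrel half widths [-12.8  13. ] top z [48.  50.2 52.2]
-329 144 [-12.7  11.3] 54.1
-321 203 [-11.9  11.2] 53.4
-313 143 [-9.7  9.1] 51.4
-305 148 [-9.7 10.2] 50.8
-297 204 [-13.7  13.9] 51.7
-289 227 [-13.7  13.8] 51.8
-281 156 [-9.7  9.7] 50.8
-273 161 [-9.6  9.5] 50.4
-265 161 [-9.6  9.4] 50.8
-257 169 [-9.6  9.3] 51.0
-249 165 [-9.6  9.1] 50.8
-241 167 [-9.6  9. ] 51.0
-233 180 [-9.5  9.9] 51.0
-225 185 [-9.5  9.7] 51.3
-217 188 [-9.5  9.6] 50.8
-209 212 [-11.5  12.9] 50.9
-201 271 [-13.2  13.8] 50.9
-193 258 [-13.2  13.8] 50.8
-185 209 [-9.5 10. ] 50.9
-177 210 [-9.5  9.8] 51.0
-169 208 [-9.5  9.7] 51.6
-161 246 [-12.   11.3] 54.3
-153 251 [-12.   11.1] 54.2
-145 123 [-4.8  5.5] 46.8
-137 94 [-4.4  5. ] 45.7
nose px-> [483.82140352 -85.79162993  40.        ] -131.27810493055654 -0.18276440653909276
n [0.995495   0.09481384] t 473.69032907591816 ax [-0.09481384  0.995495  ]
```

View pics/w2z.png

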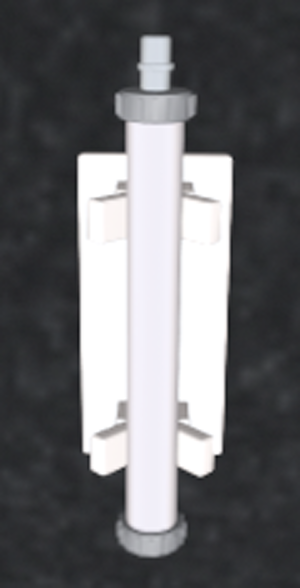

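```bash
python3 -m inch '[[-0.086,-0.0033,0,0.0065],[-0.086,-0.0033,0,0],[0,0,0.12,0],[0,0,0.12,0],[0,0,0.12,0],[0,0,0.12,0],[0,0,0,0],[0,0,0,0]]' 1
python3 - <<'E'
from h import *
go([494.2,-193.2,195],np.deg2rad(5.44))
c=camera_params("wrist");p,d=get_image("wrist");cv2.imwrite("pics/w3.png",p[:,:,::-1]);np.savez("pics/w3.npz",d=d,**c)
E
```

```text
t: 3.92
tool_pos: [493.8, -191.5, 283.3]
ee_rot: [-2.107, -2.324, 0.001]
force: [-0.4, 0.5, 1.2]
gripper_width: 85.8
pos [ 493.8 -191.5  283.3] delta mm [-1.92  0.55 88.26] units [-0.0077  0.0022  0.353 ]
toolx [-0.097  0.995  0.003] tooly [ 0.995  0.097 -0.004] twist units (about tool z, down) 0.0018 j6 -0.5748381441009067
```

View pics/w3.png

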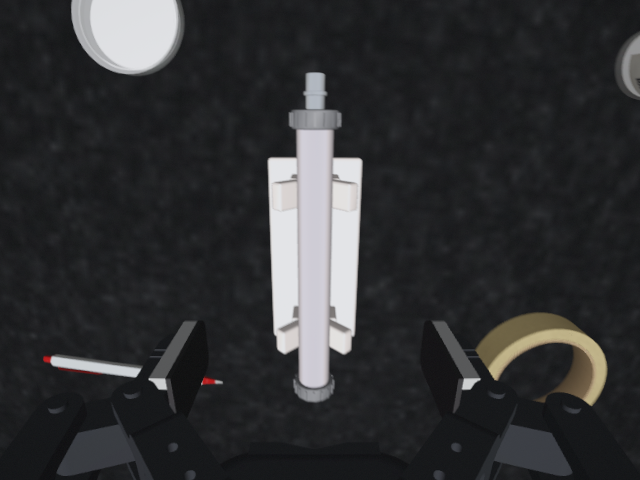

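```bash
python3 - <<'E' | grep -v "^-[0-9]"
from cart import *
ax,n,t,c=cart("w3",win=(270,360,60,410))
N=plane(c,[(315,73)],40)[0];s=N[:2]@ax
print(N,"origin",t*n+(s-108)*ax)
E
```

```text
n 10356 yaw 5.4773993 lateral med 473.2611967054057
axial extents (tail,nose) [-329.1 -327.4 -132.4 -131.4] barrel half widths [-12.9  13. ] top z [48.  50.2 52.3]
[484.11398828 -85.89031155  40.        ] origin [ 493.9811544  -193.43953698]
```

```bash
python3 -m inch '[[-0.003,0,0.08,0],[-0.003,0,0.08,0],[0,0,0.08,0],[0,0,0.06,0],[0,0,0.053,0],[0,0,0,0],[0,0,0,0],[0,0,0,0]]'
python3 - <<'E'
from h import *
go([494.0,-193.3,195],np.deg2rad(5.46))
E
```

```text
t: 4.63
tool_pos: [495.3, -195.0, 199.3]
ee_rot: [2.11, 2.321, 0.002]
force: [0.4, -0.5, 0.5]
gripper_width: 85.5
pos [ 495.3 -195.   199.3] delta mm [ 1.83 -1.2   4.26] units [ 0.0073 -0.0048  0.017 ]
toolx [-0.095  0.995 -0.003] tooly [0.995 0.095 0.004] twist units (about tool z, down) 0.0001 j6 -0.5771426887677378
```

```bash
python3 -m inch '[[0.004,-0.004,0,0],[0,0,0,0]]'; for i in 1 2 3; do python3 -m inch '[[0,0,0,0]]' | sed -n 2p; done
```

```text
t: 4.8
tool_pos: [493.6, -193.9, 198.3]
ee_rot: [2.111, 2.322, 0.001]
force: [-0.3, 0.4, -0.3]
gripper_width: 85.2
tool_pos: [493.3, -193.9, 197.6]
tool_pos: [493.2, -193.8, 197.1]
tool_pos: [493.1, -193.8, 196.7]
```

```bash
python3 -m inch '[[0,0.003,0,0],[0,0,0,0],[0,0,0,0]]'; python3 -m inch '[[0,0,0,0],[0,0,0,0],[0,0,0,0],[0,0,0,0],[0,0,0,0],[0,0,0,0],[0,0,0,0],[0,0,0,0]]' 0 60; python3 -m inch '[[0,0,0,0],[0,0,0,0],[0,0,0,0]]'
```

```text
t: 5.3
tool_pos: [493.8, -193.8, 196.3]
ee_rot: [-2.113, -2.324, -0.0]
force: [0.2, -0.5, -0.6]
gripper_width: 85.3
t: 5.97
tool_pos: [493.2, -193.8, 196.6]
ee_rot: [-2.112, -2.323, 0.002]
force: [-6.9, -0.8, 5.4]
gripper_width: 17.9
t: 6.22
tool_pos: [493.2, -193.8, 196.6]
ee_rot: [-2.112, -2.323, 0.002]
force: [-5.6, -0.3, 4.6]
gripper_width: 18.4
```

```bash
python3 -m inch '[[0,0,-0.03,0],[0,0,-0.07,0],[0,0,-0.1,0],[0,0,-0.1,0],[0,0,-0.1,0],[0,0,0,0],[0,0,0,0],[0,0,0,0]]'
python3 - <<'E'
from h import *
o=get_obs();print(o["tool_pos"],o["gripper_width"],o["ee_rot"])
c=camera_params("wrist");p,d=get_image("wrist");cv2.imwrite("pics/w4.png",p[:,:,::-1]);np.savez("pics/w4.npz",d=d,**c)
E
```

```text
t: 6.88
tool_pos: [493.7, -193.5, 295.6]
ee_rot: [-2.113, -2.324, -0.001]
force: [-0.9, -0.4, -1.3]
gripper_width: 18.5
[ 493.71435769 -193.49291962  295.60388206] 18.494633775619672 [-2.11280825e+00 -2.32404184e+00 -5.61572449e-04]
```

View pics/w4.png

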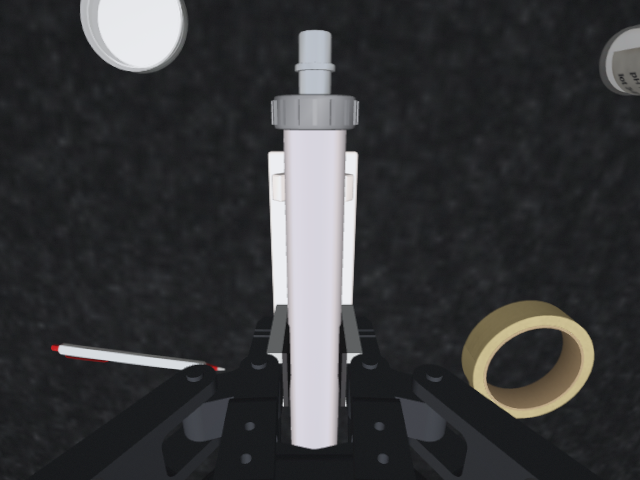

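The cartridge is held and lifted, with its nose at (314,30) and the barrel straight up the image. Next I'll measure its pose in the tool frame.

```bash
cat > held.py <<'E'
from h import *
def held(tag,o,umin=285,umax=346,tip=(314.5,30)):
    c=dict(np.load(f"pics/{tag}.npz"));M=R.from_rotvec(o["ee_rot"]).as_matrix()
    P=(cloud(c,c["d"])-o["tool_pos"])@M
    p=P[135:290,255:375].reshape(-1,3);q=p[(p[:,2]>100)&(p[:,2]<175)]
    xs=[];
    for x in range(25,85,5):
        k=(q[:,0]>=x)&(q[:,0]<x+5)
        if k.sum()>20:
            w=q[k];top=np.percentile(w[:,2],3);xs.append((x+2.5,np.percentile(w[:,1],[1,99]).mean(),top,np.ptp(np.percentile(w[:,1],[1,99]))))
    xs=np.array(xs);print(xs.round(2))
    print("yaw slope",np.polyfit(xs[:,0],xs[:,1],1),"pitch slope",np.polyfit(xs[:,0],xs[:,2],1))
    ez=np.polyval(np.polyfit(xs[:,0],xs[:,2],1),100)+10
    # nose tip on plane at tool z=ez
    r=rays(c,[tip])@M;e=(c["eye"]-o["tool_pos"])@M
    print("nose tool",e+r*((ez-e[2])/r[:,2])[:,None])
E
python3 - <<'E'
from held import *
held("w4",get_obs())
E
```

```text
[[ 27.5    1.5  145.95  19.56]
 [ 32.5    1.56 145.69  19.31]
 [ 37.5    1.57 145.81  19.05]
 [ 42.5    1.75 145.72  19.14]
 [ 47.5    1.53 145.72  19.25]
 [ 52.5    1.56 145.74  19.06]
 [ 57.5    1.53 145.74  18.77]
 [ 62.5    1.4  145.73  18.91]
 [ 67.5    1.55 145.74  18.94]
 [ 72.5    1.52 145.75  18.76]
 [ 77.5    1.57 145.8   19.14]]
yaw slope [-1.12014599e-03  1.60703437e+00] pitch slope [-1.37470925e-03  1.45834130e+02]
nose tool [[108.80545726   1.57517867 155.69665874]]
```

Run:
```python
from h import *
go([511,87.6,270],np.deg2rad(6.61))
```

```text
pos [ 493.5 -193.4  294.8] delta mm [278.04  44.18  25.16] units [1.1122 0.1767 0.1006]
toolx [-0.095  0.995  0.002] tooly [ 0.995  0.095 -0.002] twist units (about tool z, down) -0.0135 j6 -0.5758249339141555
```

```bash
python3 -m inch '[[0.06,0.01,0,0],[0.12,0.019,0,0],[0.14,0.022,0,0],[0.14,0.022,0,0],[0.14,0.022,0,0],[0.14,0.022,0,0],[0.14,0.022,0,0],[0.12,0.019,0,0],[0.08,0.013,0,0],[0.032,0.006,0,0]]'
python3 -m inch '[[0,0,0.05,-0.0135],[0,0,0.05,0],[0,0,0,0],[0,0,0,0],[0,0,0,0],[0,0,0,0]]'
python3 - <<'E'
from h import *
go([511,87.6,270],np.deg2rad(6.61))
c=camera_params("wrist");p,d=get_image("wrist");cv2.imwrite("pics/w5.png",p[:,:,::-1]);np.savez("pics/w5.npz",d=d,**c)
E
```

```text
t: 7.77
tool_pos: [510.8, 89.9, 294.3]
ee_rot: [-2.107, -2.326, 0.002]
force: [-0.5, -0.2, -0.7]
gripper_width: 18.0
t: 8.27
tool_pos: [511.8, 86.7, 272.1]
ee_rot: [2.09, 2.344, 0.001]
force: [-0.3, -0.5, -0.8]
gripper_width: 18.4
pos [511.8  86.7 272.1] delta mm [ 0.97 -0.67  2.08] units [ 0.0039 -0.0027  0.0083]
toolx [-0.114  0.993 -0.   ] tooly [0.993 0.114 0.001] twist units (about tool z, down) -0.0006 j6 -0.05580626346006686
```

View pics/w5.png

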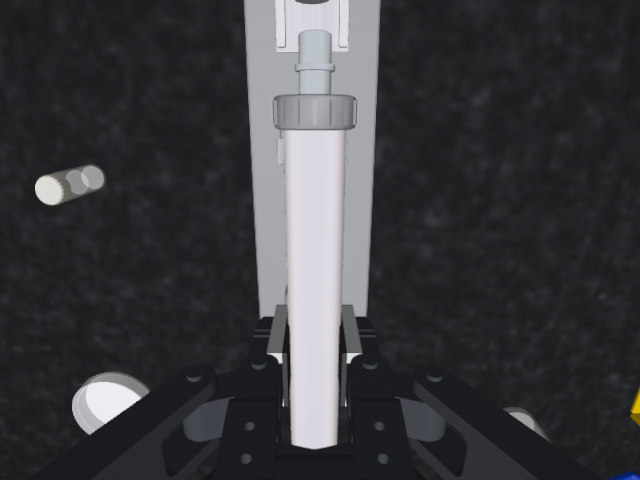

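The plate edges are visible on both sides (u≈245–378 at the top, 258–370 near v=300), with the cartridge over the middle and the clips hidden under it. Next I'll compare lateral positions.

Run:
```python
from h import *
o=get_obs();M=R.from_rotvec(o["ee_rot"]).as_matrix()
im=cv2.imread("pics/w5.png");c=dict(np.load("pics/w5.npz"));g=cv2.cvtColor(im,cv2.COLOR_BGR2GRAY)
m=(g>95)
L=[];Rr=[]
for v in range(5,300,3):
    r=m[v,225:400];us=np.where(r)[0]+225;L.append((us[0]-.5,v));Rr.append((us[-1]+.5,v))
out=[]
for e in (L,Rr):
    P=(plane(c,e,8)-o["tool_pos"])@M
    k=np.ones(len(P),bool)
    for _ in range(4):
        f=np.polyfit(P[k,0],P[k,1],1);k=abs(P[:,1]-np.polyval(f,P[:,0]))<1
    print(f,k.sum(),P[[0,-1]].round(1).tolist());out.append(f)
print("centre line tool y = ",np.mean(out,0))
# cartridge seen again
P=(cloud(c,c["d"])-o["tool_pos"])@M
q=P[140:290,270:362].reshape(-1,3);q=q[(q[:,2]>100)&(q[:,2]<170)]
for x in (30,50,70):
    w=q[abs(q[:,0]-x)<4];print(x,np.percentile(w[:,1],[1,99]).mean())
# port/poppet cloud
p=P[0:60,290:345].reshape(-1,3);k=(p[:,2]<245)&(p[:,2]>205);print(k.sum(),p[k].min(0) if k.sum() else"")
```

```text
[-3.38647723e-04 -3.72205744e+01] 99 [[142.4, -37.4, 264.2], [-34.5, -37.1, 264.2]]
[-2.60995893e-03  3.69472785e+01] 99 [[142.3, 36.5, 264.3], [-34.7, 37.3, 264.3]]
centre line tool y =  [-0.0014743  -0.13664797]
30 0.9675598596226029
50 0.9751811700600017
70 0.9694721126032535
107 [134.75368328  -8.24089333 225.95312272]
```

```bash
python3 -m inch '[[0.002,-0.003,0.04,0],[0,0,0.07,0],[0,0,0.05,0],[0,0,0.02,0],[0,0,0,0],[0,0,0,0],[0,0,0,0],[0,0,0,0],[0,0,0,0],[0,0,0,0]]'
python3 - <<'E'
from h import *
go([511,87.6,217],np.deg2rad(6.61));o=get_obs();print(o["force"],o["torque"])
c=camera_params("scene");p,d=get_image("scene");cv2.imwrite("pics/s6.png",cv2.resize(p[200:290,220:370,::-1],None,fx=5,fy=5,interpolation=cv2.INTER_CUBIC))
E
```

```text
t: 9.15
tool_pos: [510.9, 87.7, 227.2]
ee_rot: [2.089, 2.345, 0.002]
force: [-0.4, 0.9, -0.6]
gripper_width: 18.1
pos [510.9  87.7 227.2] delta mm [-0.07  0.08 10.17] units [-0.0003  0.0003  0.0407]
toolx [-0.115  0.993 -0.   ] tooly [0.993 0.115 0.001] twist units (about tool z, down) -0.0001 j6 -0.054776591244393706
[-0.44854055  0.8994086  -0.61150522] [-0.0369598  -0.02563387 -0.02204811]
```

View pics/s6.png

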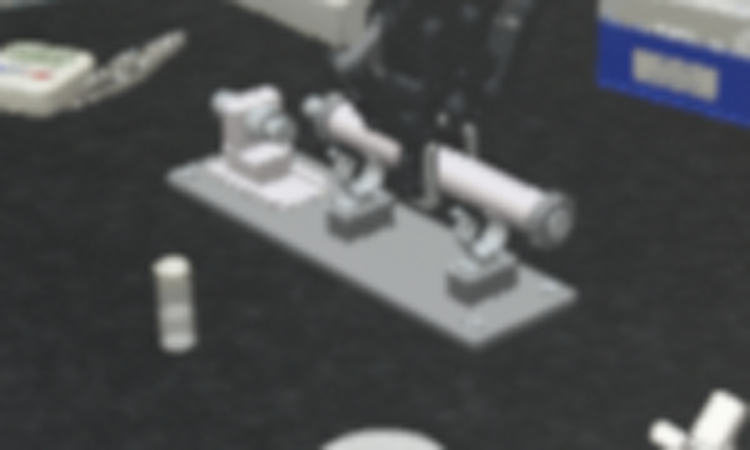

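The cartridge is above both clips, nose towards the port and clear of it. Now the slow descent.

```bash
python3 -m inch '[[0,0,0.01,0],[0,0,0.01,0],[0,0,0.01,0],[0,0,0.01,0],[0,0,0,0],[0,0,0,0]]'
python3 -m inch '[[0,0,0.006,0],[0,0,0.006,0],[0,0,0,0],[0,0,0,0]]'
python3 -m inch '[[0,0,0.006,0],[0,0,0.006,0],[0,0,0,0],[0,0,0,0]]'
```

```text
t: 9.7
tool_pos: [510.8, 87.6, 216.6]
ee_rot: [2.09, 2.345, 0.001]
force: [1.4, 0.1, 0.7]
gripper_width: 18.3
t: 10.03
tool_pos: [511.1, 87.7, 215.2]
ee_rot: [2.089, 2.345, 0.003]
force: [-1.2, -0.0, 6.6]
gripper_width: 17.9
t: 10.37
tool_pos: [511.2, 87.7, 213.0]
ee_rot: [2.088, 2.344, 0.003]
force: [-3.1, -1.2, 10.8]
gripper_width: 18.3
```

```bash
for i in 1 2; do python3 -m inch '[[0,0,0.006,0],[0,0,0.006,0],[0,0,0,0]]'|grep -v rot; done
python3 -m inch '[[0,0,0.006,0],[0,0,0,0],[0,0,0,0]]'|grep -v rot
```

```text
t: 10.62
tool_pos: [511.1, 87.7, 209.7]
force: [-2.3, -0.6, 9.6]
gripper_width: 18.0
t: 10.87
tool_pos: [510.8, 87.7, 205.2]
force: [0.0, 1.0, 1.8]
gripper_width: 18.2
t: 11.12
tool_pos: [510.6, 87.6, 202.2]
force: [2.4, 0.9, -2.6]
gripper_width: 17.9
```

```bash
python3 -m inch '[[0,0,0.002,0],[0,0,0,0],[0,0,0,0]]'|grep -v rot; python3 -m inch '[[0,0,0.002,0],[0,0,0,0],[0,0,0,0]]'|grep -v rot;python3 -m inch '[[0,0,0.002,0],[0,0,0,0],[0,0,0,0]]'|grep -v rot
```

```text
t: 11.37
tool_pos: [510.6, 87.6, 201.8]
force: [2.4, 1.1, -4.1]
gripper_width: 17.7
t: 11.62
tool_pos: [510.6, 87.6, 201.8]
force: [2.6, 0.6, -2.6]
gripper_width: 18.1
t: 11.87
tool_pos: [510.6, 87.6, 201.7]
force: [1.2, 0.3, -0.8]
gripper_width: 18.0
```

Snapped in: the force peaked at about 11 N, then fell to about 0 on the saddles. I'll slide in small steps.

```bash
python3 -m inch '[[0,0,0,0],[0,0,0,0],[0,0,0,0]]'|grep -v rot
python3 -m inch '[[0.008,0,0,0],[0.008,0,0,0],[0,0,0,0]]'|grep -v rot
python3 -m inch '[[0.008,0,0,0],[0.008,0,0,0],[0.008,0,0,0],[0,0,0,0]]'|grep -v rot
python3 -m inch '[[0.008,0,0,0],[0.008,0,0,0],[0.008,0,0,0],[0,0,0,0]]'|grep -v rot
python3 - <<'E'
from h import *
u=np.array([-.1152,.9933]);o=get_obs();print((o["tool_pos"][:2]-[510.6,87.6])@u,o["force"][:2]@u,o["torque"])
p,d=get_image("scene");cv2.imwrite("pics/s7.png",cv2.resize(p[200:290,220:370,::-1],None,fx=5,fy=5,interpolation=cv2.INTER_CUBIC))
E
```

```text
t: 12.12
tool_pos: [510.6, 87.6, 201.7]
force: [0.8, -0.1, -1.2]
gripper_width: 18.5
t: 12.37
tool_pos: [510.4, 90.8, 201.7]
force: [0.5, -4.5, 0.1]
gripper_width: 18.3
t: 12.7
tool_pos: [509.8, 96.7, 201.7]
force: [1.7, -5.1, -0.3]
gripper_width: 18.0
t: 13.03
tool_pos: [509.1, 102.6, 201.7]
force: [1.5, -3.8, 0.3]
gripper_width: 18.1
15.078845810016508 -3.9180652255756248 [-0.72981006 -0.20015093  0.02212784]
```

View pics/s7.png

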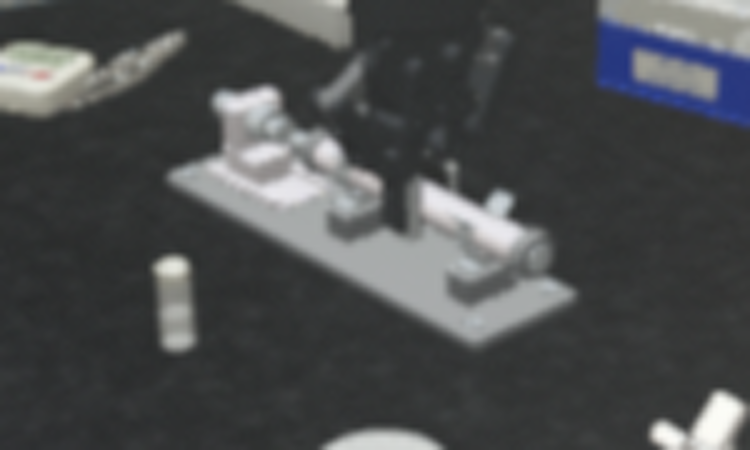

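It is seated in both clips and sliding at about 4–5 N, with 10–12 mm of gap left. I'll go on in finer steps.

```bash
for i in 1; do python3 -m inch '[[0.006,0,0,0],[0.006,0,0,0],[0.006,0,0,0],[0,0,0,0]]'|grep -E "pos|force"; done
python3 -m inch '[[0.005,0,0,0],[0.005,0,0,0],[0,0,0,0]]'|grep -E "pos|force"
python3 -m inch '[[0.004,0,0,0],[0.004,0,0,0],[0,0,0,0]]'|grep -E "pos|force"
python3 -m inch '[[0.004,0,0,0],[0.004,0,0,0],[0,0,0,0]]'|grep -E "pos|force"
```

```text
tool_pos: [508.6, 107.0, 201.7]
force: [1.2, -5.8, -0.1]
tool_pos: [508.3, 109.4, 201.7]
force: [1.5, -5.7, -0.9]
tool_pos: [508.1, 111.3, 201.6]
force: [1.4, -4.8, 0.1]
tool_pos: [507.8, 113.3, 201.7]
force: [1.8, -5.8, -0.5]
```

```bash
python3 -m inch '[[0.004,0,0,0],[0,0,0,0]]'|grep -E "pos|force"
python3 -m inch '[[0.004,0,0,0],[0,0,0,0]]'|grep -E "pos|force"
python3 -m inch '[[0.004,0,0,0],[0,0,0,0]]'|grep -E "pos|force"
```

```text
tool_pos: [507.7, 114.2, 201.6]
force: [1.1, -6.0, -0.3]
tool_pos: [507.6, 115.1, 201.7]
force: [0.9, -5.7, -0.6]
tool_pos: [507.5, 116.1, 201.7]
force: [1.6, -6.4, -0.3]
```

```bash
python3 -m inch '[[0.003,0,0,0],[0,0,0,0]]'|grep -E "pos|force"
python3 -m inch '[[0.003,0,0,0],[0,0,0,0]]'|grep -E "pos|force"
```

```text
tool_pos: [507.5, 116.7, 201.7]
force: [1.4, -6.0, -1.1]
tool_pos: [507.4, 117.4, 201.7]
force: [1.1, -6.5, 0.2]
```

```bash
python3 -m inch '[[0.002,0,0,0],[0,0,0,0]]'|grep -E "pos|force"
python3 -m inch '[[0.002,0,0,0],[0,0,0,0]]'|grep -E "pos|force"
```

```text
tool_pos: [507.3, 117.9, 201.7]
force: [1.0, -7.4, -0.0]
tool_pos: [507.3, 118.3, 201.6]
force: [2.0, -8.0, -0.6]
```

```bash
python3 -m inch '[[0.002,0,0,0],[0,0,0,0]]'|grep -E "pos|force"
python3 -m inch '[[0.002,0,0,0],[0,0,0,0]]'|grep -E "pos|force"
```

```text
tool_pos: [507.3, 118.5, 201.6]
force: [1.8, -8.7, -1.0]
tool_pos: [507.3, 118.7, 201.7]
force: [2.2, -10.7, -0.1]
```

```bash
python3 -m inch '[[0.002,0,0,0],[0,0,0,0]]'|grep -E "pos|force"
python3 - <<'E'
from h import *
c=camera_params("wrist");p,d=get_image("wrist");cv2.imwrite("pics/w8.png",p[:,:,::-1])
E
```

```text
tool_pos: [507.3, 118.9, 201.7]
force: [0.9, -11.0, 0.3]
```

View pics/w8.png

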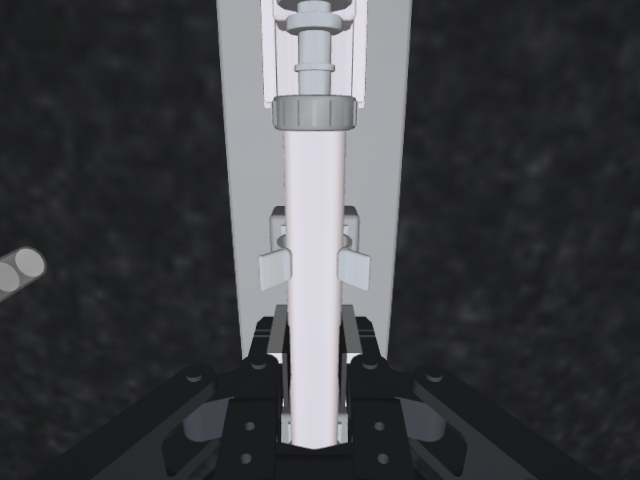

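Run:
```python
import cv2
a=cv2.imread("pics/w8.png")[0:110,240:390];cv2.imwrite("pics/w8z.png",cv2.resize(a,None,fx=5,fy=5,interpolation=cv2.INTER_CUBIC))
b=cv2.imread("pics/w1.png")[95:200,270:350];cv2.imwrite("pics/w1z.png",cv2.resize(b,None,fx=5.5,fy=5.5,interpolation=cv2.INTER_CUBIC))
```

```text
(no output)
```

View pics/w8z.png

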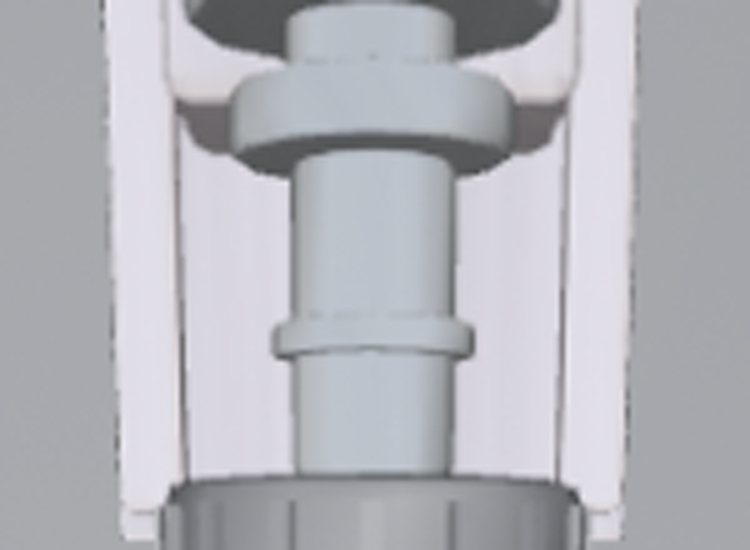

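View pics/w1z.png

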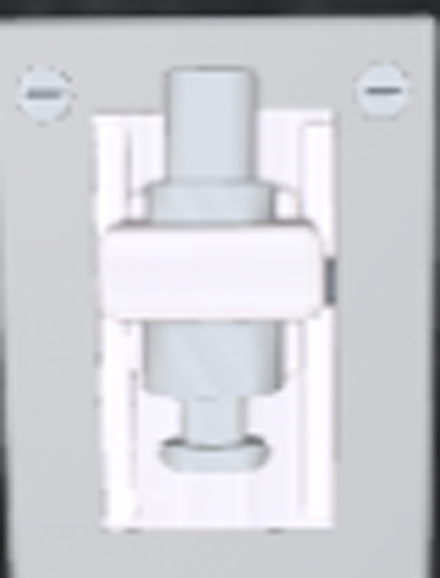

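Everything agrees the poppet is home. The last 0.5 mm commands moved only about 0.2 mm, the force rose from 6 to 11 N, and the nose sits about 4 mm past where the poppet face first stood. In the picture the nose is flush on the disc at (314,30). I'll relax the preload slightly and let go.

```bash
python3 -m inch '[[-0.003,0,0,0],[0,0,0,0]]'|grep -E "pos|force"
python3 -m inch '[[0,0,0,0],[0,0,0,0],[0,0,0,0],[0,0,0,0],[0,0,0,0],[0,0,0,0],[0,0,0,0],[0,0,0,0]]' 1|grep -v rot
python3 - <<'E'
from h import *
c=camera_params("wrist");p,d=get_image("wrist");cv2.imwrite("pics/w9.png",p[:,:,::-1])
E
```

```text
tool_pos: [507.3, 118.5, 201.6]
force: [1.6, -8.7, 0.2]
t: 16.72
tool_pos: [506.8, 120.8, 201.5]
force: [-1.0, 0.7, 0.2]
gripper_width: 85.2
```

View pics/w9.png

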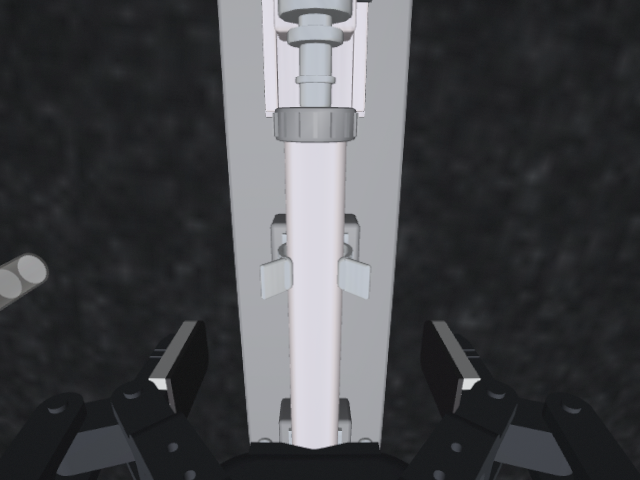

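```bash
python3 -m inch '[[0,0,-0.04,0],[0,0,-0.1,0],[0,0,-0.14,0],[0,0,-0.15,0],[0,0,-0.15,0],[0,0,-0.1,0],[0.07,0,-0.08,0],[0.1,0,0,0],[0.1,0,0,0],[0,0,0,0]]'|grep -v rot
python3 -m inch '[[0,0,0,0],[0,0,0,0],[0,0,0,0],[0,0,0,0]]'|grep -v rot
python3 - <<'E'
from h import *
o=get_obs();c=camera_params("wrist");p,d=get_image("wrist");cv2.imwrite("pics/w10.png",p[:,:,::-1]);np.savez("pics/w10.npz",d=d,**c)
def prof(tag):
    c=dict(np.load(f"pics/{tag}.npz"));P=cloud(c,c["d"]).reshape(-1,3)
    x=np.array([.9933,.1152]);y=np.array([-.1152,.9933]);og=np.array([510,105.1])
    l=np.c_[(P[:,:2]-og)@x,(P[:,:2]-og)@y,P[:,2]]
    k=(abs(l[:,0])<12)&(l[:,1]>-110)&(l[:,1]<190)&(l[:,2]>36)&(l[:,2]<70)
    return l[k]
for t in ("w1","w10"):
    l=prof(t);print(t)
    for e in range(96,150,2):
        q=l[(l[:,1]>=e)&(l[:,1]<e+2)]
        if len(q)>3: print(e,len(q),"zmax",q[:,2].max().round(1),"x",np.percentile(q[:,0],[2,98]).round(1))
l=prof("w10");b=l[(abs(l[:,1])<35)&(l[:,2]>48)]
print("barrel x fit",np.polyfit(b[:,1],b[:,0],1),"top z",np.percentile(b[:,2],97),[np.percentile(b[abs(b[:,1]-e)<6,2],97).round(1) for e in(-28,0,28)])
E
```

```text
t: 17.6
tool_pos: [498.3, 190.7, 393.2]
force: [-0.5, -1.0, -1.0]
gripper_width: 85.4
t: 17.93
tool_pos: [499.2, 186.9, 391.4]
force: [0.0, 0.1, -1.3]
gripper_width: 85.2
w1
116 19 zmax 54.6 x [-7.   7.7]
118 43 zmax 55.3 x [-7.3  8. ]
120 54 zmax 54.3 x [-7.3  7.2]
122 30 zmax 50.5 x [-3.8  4.7]
124 23 zmax 51.1 x [-3.8  4.7]
126 23 zmax 50.2 x [-3.8  4.7]
128 42 zmax 56.2 x [-9.8  9.9]
130 66 zmax 56.4 x [-10.2  10.7]
132 60 zmax 56.3 x [-10.3  10.5]
134 64 zmax 56.5 x [-10.4  10.7]
136 64 zmax 55.9 x [-10.1  10.4]
138 55 zmax 56.7 x [-9.3  9.8]
140 72 zmax 58.4 x [-11.2  11. ]
142 62 zmax 59.7 x [-11.3  11.1]
144 85 zmax 59.0 x [-11.3  11.3]
146 59 zmax 59.2 x [-11.   11.2]
148 87 zmax 58.9 x [-11.3  11.3]
w10
96 74 zmax 59.1 x [-11.2  10.8]
98 64 zmax 58.8 x [-11.2  11. ]
100 76 zmax 58.7 x [-11.9  11.2]
102 133 zmax 58.3 x [-10.7  11.2]
104 27 zmax 50.5 x [-4.5  4.6]
106 32 zmax 51.3 x [-4.5  4.6]
108 25 zmax 49.6 x [-4.5  4.6]
110 39 zmax 51.5 x [-5.3  6.3]
112 29 zmax 50.9 x [-4.5  5. ]
114 29 zmax 50.1 x [-4.5  4.6]
116 30 zmax 50.7 x [-4.5  4.6]
118 28 zmax 49.9 x [-4.4  4.6]
120 26 zmax 53.5 x [-6.4  7.4]
122 51 zmax 53.7 x [-7.7  7.8]
124 59 zmax 53.9 x [-7.5  7.7]
126 24 zmax 49.9 x [-4.4  4.6]
128 45 zmax 56.2 x [-9.3  9.5]
130 66 zmax 56.3 x [-10.   10.3]
132 63 zmax 56.2 x [-9.8 10. ]
134 69 zmax 56.9 x [-10.   10.3]
136 63 zmax 56.6 x [-9.7 10. ]
138 67 zmax 56.1 x [-9.6  9.9]
140 62 zmax 57.8 x [-11.8  11.2]
142 93 zmax 58.9 x [-11.9  11.3]
144 62 zmax 59.3 x [-11.7  11.2]
146 91 zmax 59.5 x [-11.8  11.3]
148 92 zmax 59.0 x [-11.8  11.3]
barrel x fit [0.01029603 0.10915326] top z 55.2462628631281 [np.float64(55.2), np.float64(55.4), np.float64(55.2)]
```

View pics/w10.png

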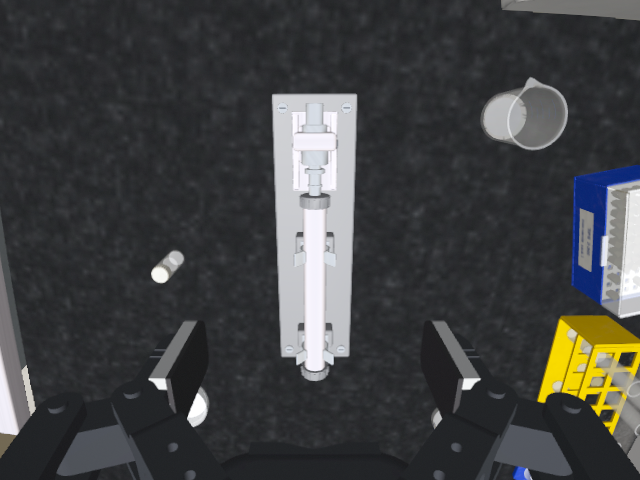

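The poppet disc moved about 4 mm, from y≈117–122 to 121–126, while the port body stayed at 128. The barrel is level in both clips and the robot is clear.

```bash
python3 -c "
from workcell import *
print(job_done())"
```

```text
the job is handed in; nothing more can be done
None
```

I took the cartridge from the cradle, snapped it into both clips 17 mm behind the seat point, and slid it until the poppet was on its stop. Then I let go, backed off and handed the job in; no verdict was reported.

- **Snap:** the force peaked at about 11 N and fell to about zero on the saddles. I did not test whether the poppet was still out at that moment, but the camera put the nose about 26 mm short of it.
- **Slide:** sliding took about 5–6 N. At the stop the total was 11 N, about 5 N more than sliding. I found the stop by the rise in force and by the tool moving less for each step.
- **Let go:** when the fingers opened, the arm sprang about 2 mm forward from its leftover load. The check below was made after that.
- **Final check from above:** the poppet disc sits about 4 mm further in than at the start. The barrel is centred to about 0.1 mm and within about 0.01 rad of the holder's axis, with its axis at about 45 mm. The robot was clear and its force reading about zero.

The wrist camera read the held cartridge about 1 to 1.5 mm off sideways from the gripper's centre. I allowed about 1 mm for this when lining up with the clips. The whole job took about 18 s of the 69 s allowed. I kept clear of the bystanders but did not measure each one again at the end.

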